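# Close down the soldering bench

### The job

Close down the soldering bench: first flip all four toggles of the switch bank over to off, towards the robot's left (the bank's end with the black plug), best in one drag of a finger along the bank. Then pull the drawer right out to its stop, put every solder reel down on the floor of its wide compartment and lay every brush flat on the floor of its narrow compartment, and push the drawer fully shut. Leave the jar and the tip-cleaner tin where they are.

Things in the scene. Friction and masses are not known exactly. Their poses are not given: they have to be found in the camera images.
- drawer (a joint): travel of the drawer in m: 0 shut, 0.2 fully out at its stop; it slides towards the robot, along -x of drawer_handle. About 2 N of friction plus light damping; it stays where it is left
- drawer_handle (a point): middle of the drawer's steel bar handle (10 mm thick, 120 mm long, level, its axis 42 mm out from the drawer's front, 37 mm free between), 66 mm above the bench; moves with the drawer; x points into the cabinet, y to the robot's left. Drawer front 12 mm thick, 84 mm tall. The fixed white cabinet behind: 88 mm tall, 340 mm wide, 240 mm deep, its ceiling 80 mm above the bench
- drawer_tray (a point): same place and axes as drawer_handle. Seen from it the drawer's floor is 50 mm lower (16 mm above the bench), its inside spans x = 60..240, y = -147..147 mm, with a divider at y = 27..33 mm: wide compartment y = -147..27, narrow one y = 33..147 mm. Walls and divider stand 40 mm above that floor. All of the inside is in the open when the drawer is at its stop
- bank: switch bank fixed on the bench: aluminium housing 56 (x) by 280 (y) by 36 mm tall; origin under its centre, y along it to the end with the black plug (robot's left). Four bat toggles hinged at y = -90, -30, 30, 90 mm, x = 0, z = 36 mm: rods with a 12 mm ball, its centre 34 mm from the hinge
- sw1 (a joint): lean of toggle 1 (counted from the bank's -y end) in rad: 0 is on (0.35 rad towards -y from upright), 0.35 upright, 1.3 the off stop (0.95 rad towards +y); it counts as off above 0.85. About 1.2 N at the ball moves it; it stays where left. Ball's top above the bench: 74 mm on, 62 mm at the off stop, so a fingertip drawn towards +y at 63 to 66 mm pushes it over and passes above
- sw2 (a joint): lean of toggle 2 (counted from the bank's -y end) in rad: 0 is on (0.35 rad towards -y from upright), 0.35 upright, 1.3 the off stop (0.95 rad towards +y); it counts as off above 0.85. About 1.2 N at the ball moves it; it stays where left. Ball's top above the bench: 74 mm on, 62 mm at the off stop, so a fingertip drawn towards +y at 63 to 66 mm pushes it over and passes above
- sw3 (a joint): lean of toggle 3 (counted from the bank's -y end) in rad: 0 is on (0.35 rad towards -y from upright), 0.35 upright, 1.3 the off stop (0.95 rad towards +y); it counts as off above 0.85. About 1.2 N at the ball moves it; it stays where left. Ball's top above the bench: 74 mm on, 62 mm at the off stop, so a fingertip drawn towards +y at 63 to 66 mm pushes it over and passes above
- sw4 (a joint): lean of toggle 4 (counted from the bank's -y end) in rad: 0 is on (0.35 rad towards -y from upright), 0.35 upright, 1.3 the off stop (0.95 rad towards +y); it counts as off above 0.85. About 1.2 N at the ball moves it; it stays where left. Ball's top above the bench: 74 mm on, 62 mm at the off stop, so a fingertip drawn towards +y at 63 to 66 mm pushes it over and passes above
- reel1: solder-wire reel, a round spool 50 mm in diameter and 40 mm tall, grey flanges with bright wire between (solid to grip across the 50 mm), 0.22 kg. Stands upright on the bench at the start. Origin at its centre (20 mm above its underside); z is its axis. May be absent.
- reel2: solder-wire reel, a round spool 50 mm in diameter and 40 mm tall, grey flanges with bright wire between (solid to grip across the 50 mm), 0.22 kg. Stands upright on the bench at the start. Origin at its centre (20 mm above its underside); z is its axis. May be absent.
- reel3: solder-wire reel, a round spool 50 mm in diameter and 40 mm tall, grey flanges with bright wire between (solid to grip across the 50 mm), 0.22 kg. Stands upright on the bench at the start. Origin at its centre (20 mm above its underside); z is its axis. May be absent.
- brush1: antistatic bench brush lying flat: 150 mm long, black handle 16 mm wide and 12 mm thick, steel ferrule and a 28 mm wide stiff bristle head, 45 g. Origin at its middle (on the handle, near its balance point), 6 mm above its underside; x points along it to the bristle end (75 mm either way), the handle part runs from x = -75 to +30 mm. May be absent.
- brush2: antistatic bench brush lying flat: 150 mm long, black handle 16 mm wide and 12 mm thick, steel ferrule and a 28 mm wide stiff bristle head, 45 g. Origin at its middle (on the handle, near its balance point), 6 mm above its underside; x points along it to the bristle end (75 mm either way), the handle part runs from x = -75 to +30 mm. May be absent.
- flux_jar: bystander: flux jar, 52 mm diameter, 60 mm tall, on the bench; origin under its centre. To be left alone
- cleaner: bystander: round dark steel tip-cleaner tin with brass wool, 72 mm diameter, about 50 mm tall; origin under its centre. To be left alone
Not all that is in view belongs to the job. Leave any pink or turquoise look-alike of the brush2 alone.

How it is judged (in metres and radians):
On the way, in this order (a step that is already met when the one before it is completed fails the run):
1. all four toggles are off (value of joint each of sw1, sw2, sw3, sw4 above 0.85 rad), for 0.2 s.
2. the drawer is pulled out to its stop (over 192 mm of 200) (value of joint drawer above 0.192 m), for 0.2 s.
3. every reel lies in the wide compartment and every brush flat in the narrow one (x of reel1 in the frame of drawer_handle between 0.06 and 0.24 m and y of reel1 in the frame of drawer_handle between -0.147 and 0.027 m and z of reel1 in the frame of drawer_handle between -0.05 and -0.01 m and x of reel2 in the frame of drawer_handle between 0.06 and 0.24 m and y of reel2 in the frame of drawer_handle between -0.147 and 0.027 m and z of reel2 in the frame of drawer_handle between -0.05 and -0.01 m and x of reel3 in the frame of drawer_handle between 0.06 and 0.24 m and y of reel3 in the frame of drawer_handle between -0.147 and 0.027 m and z of reel3 in the frame of drawer_handle between -0.05 and -0.01 m and x of brush1 in the frame of drawer_handle between 0.06 and 0.24 m and y of brush1 in the frame of drawer_handle between 0.033 and 0.147 m and z of brush1 in the frame of drawer_handle between -0.05 and -0.028 m and angle between brush1's own x axis and vertical between 1.42 and 1.72 rad and x of brush2 in the frame of drawer_handle between 0.06 and 0.24 m and y of brush2 in the frame of drawer_handle between 0.033 and 0.147 m and z of brush2 in the frame of drawer_handle between -0.05 and -0.028 m and angle between brush2's own x axis and vertical between 1.42 and 1.72 rad), for 0.2 s.
4. the drawer is shut (within 6 mm) (value of joint drawer below 0.006 m), for 0.2 s.
At the end, for the whole second after the job is handed in: All toggles off (over 0.85 rad); every reel in the wide compartment (centre under 40 mm above its floor), every brush flat in the narrow one (middle under 22 mm above its floor, level within 0.15 rad); drawer shut within 6 mm; all at rest (all of step 1 and all of step 3 and linear speed of each of reel1, reel2, reel3, brush1, brush2 below 0.02 m/s and value of joint drawer below 0.006 m); the robot touches nothing.
It fails at once if the flux jar is moved by more than 25 mm (distance of flux_jar from where it was at the start of the episode above 0.025 m).
It fails at once if the tip cleaner is moved by more than 25 mm (distance of cleaner from where it was at the start of the episode above 0.025 m).
Of reel1, reel2, reel3, brush1, brush2 only 3 to 5 are there at a start; the rules pass over those that are not, and their reading is None.
At some moment in a run one of reel1, reel2, reel3, brush1, brush2 may be knocked a few centimetres aside while the robot is not near it.
Once in a run the grip may slacken for a moment while it holds something.
It also fails if it takes over 210 s, if anything falls off the work surface, if the arm or the gripper's body presses on something with over 40 N, if the wrist force passes 120 N, or if a joint passes its speed limit or range.

### The arm

A 6-joint arm with a two-finger parallel gripper is mounted at the origin on the work surface. World frame = base frame: x ahead of the robot, y to its left, z up, the work surface at z = 0. Lengths are in mm, angles in rad, forces in N, time in s.
With the tool pointing down it reaches from about 275 to 1000 mm from the base axis. Payload 8.4 kg.
Tool frame: the origin (TCP) lies between the finger pads; the fingertips stand r.finger_overhang ahead of it and the grasp point (between the pads) is the TCP (r.finger_overhang is the distance from the TCP to the fingertips, in mm); z points along the fingers, y is the line along which they close (so a half turn about z gives the same grasp; the last joint's range is limited). The gripper opens to 85 mm and grips with 20 to 120 N. Pads are 22 mm wide; open, the fingers measure 114 mm over their backs; the gripper's body (76 mm by 85 mm) begins 54 mm behind the grasp point. The pads swing forward as they close: fully open they stand 13 mm farther back than shut.
Start: joints at [1.317, 0.353, 1.633, -0, 1.155, -0.002], TCP at [155.716, 605.294, 250.281] pointing down, gripper open.
Joint ranges: [-2.63, 2.63], [-0.92, 2.1], [0.06, 2.66], [-1.3, 4.44], [0, 2.69], [-3.02, 3.02]. Speed limits (rad/s): [2.22, 2.22, 2.79, 3.14, 3.14, 3.14].

### API

Orientations are given as [roll, pitch, yaw] about the fixed x, y, z axes, in that order (R = Rz(yaw) Ry(pitch) Rx(roll)).
In Python, from rig import r, cams, sign_off gives the robot as it stands.
- The arm moves only by the shell command python3 -m crank 'ROWS' [FORCE]. ROWS is JSON, a list of rows, each a list of 7 numbers: the shift along the tool's x, y, z in m, then the turn, a rotation vector about the tool's x, y, z in rad, then the closure, from 0 (fully open) to 1 (shut). In form: [[dx, dy, dz, ax, ay, az, gripper], ...]. A call has 1 to 5 rows; each row is the pose to reach, as a shift and turn from the pose commanded when the call began, along the tool's axes at that moment; what a row does not reach only later rows make up. A row lasts 1/10 s, in which the tool goes at most 50 mm and 8.59 degrees, less where a joint would pass 70% of its speed; a pose out of reach is approached as far as the arm can. A call with a gripper value outside its range is refused whole. The fingers move at their own pace and stop on an object; FORCE is the grip in N (left out, the last holds). Time passes only in rows, so rows that repeat a pose let the fingers close. It gives the time, the measured TCP pose, the force, the opening and the grip force at its end, in the units of the state.
- r.sense(): the state, without advancing time (a new reading comes with each control period).
- cams.grab_frame(name): name is "scene" or "top"; returns a dict with "image" (420x560x3 uint8, red, green, blue), "fx", "fy", "cx", "cy" (pixels), "D" ([k1, k2, p1, p2, k3] as OpenCV has them; the pictures are not rectified), "position" and "orientation" of the camera in the world. Camera axes: x right, y down, z forward; pixel columns grow to the right and rows downward; lengths in mm; the calibration is good to about 2 mm. A picture is of the moment at which its call begins. There is no depth.
- sign_off(): hands the job in; it is judged then, once.
The state is a dict: "clock": time; "qpos": joint angles; "qvel": joint speeds; "joint_efforts": joint torques, N m; "eef_pos": TCP position; "tcp_rot": TCP orientation; "contact_force": force on the tool from outside, world axes, zero at the start; "wrist_torque": the same for the moment, N m; "opening": opening from 0.0 (shut) to 1.0 (fully open); "grasp_force": force on a finger pad.
Only numpy, scipy, OpenCV 4.12 (cv2) and the standard library are available. Lean on these libraries where they do the work, as an engineer would, in place of code of your own. Each camera call takes 0.05 s, during which the arm holds its last target. There are 200 camera calls.

## Working session

There is one attempt and no reset: what is moved stays moved. The work goes in short steps, Python scripts to look and compute and a shell command to move; the robot and the scene stay as the last step left them, time stands still between calls to the robot, and variables do not carry over. Pictures are saved under pics/ and viewed, at most 14 in all, crops included, and the job is handed in when it is done.

```bash
ls; mkdir -p pics
python3 - <<'E'
from rig import r,cams
import cv2,numpy as np
s=r.sense();print(s, r.finger_overhang)
for n in("scene","top"):
    f=cams.grab_frame(n);cv2.imwrite(f"pics/{n}0.png",f["image"][:,:,::-1]);print({k:v for k,v in f.items() if k!="image"})
E
```

```text
pics
{'clock': 0.0, 'qpos': array([ 1.31659251e+00,  3.53644537e-01,  1.63413129e+00, -1.89656959e-05,
        1.15517799e+00, -2.37595741e-03]), 'qvel': array([-0.00103444,  0.00010553,  0.00035759,  0.00040043, -0.00010582,
       -0.00011455]), 'joint_efforts': array([ 1.80521431e-03, -6.05228519e+01, -3.42083967e+01,  3.30432522e-04,
        8.89875664e-03, -6.81780733e-06]), 'eef_pos': array([155.61412959, 604.86225558, 249.56512682]), 'tcp_rot': array([-3.14023145e+00,  1.41065389e-05,  2.88977247e+00]), 'contact_force': array([ 0.3968416 , -0.58596764,  0.36433252]), 'wrist_torque': array([ 0.06244938, -0.02683312, -0.03696681]), 'grasp_force': 0.0, 'opening': 1.0005702313527078} 19.0
{'fx': 414.05989477505636, 'fy': 414.05989477505636, 'cx': 274.6531715475212, 'cy': 212.2252211796572, 'D': array([-0.02393904,  0.        ,  0.        ,  0.        ,  0.        ]), 'position': array([1128.76493596, -189.3717213 ,  818.70726741]), 'orientation': array([-2.39961117,  0.00279847,  1.3480778 ])}
{'fx': 422.5975672088263, 'fy': 422.5975672088263, 'cx': 288.46464481986624, 'cy': 210.5515843355618, 'D': array([-8.66583901e-05,  0.00000000e+00,  0.00000000e+00,  0.00000000e+00,
        0.00000000e+00]), 'position': array([ 362.26605057,  -46.20600832, 1226.54225881]), 'orientation': array([-3.06505896, -0.00860441, -1.56188241])}
```

View pics/top0.png

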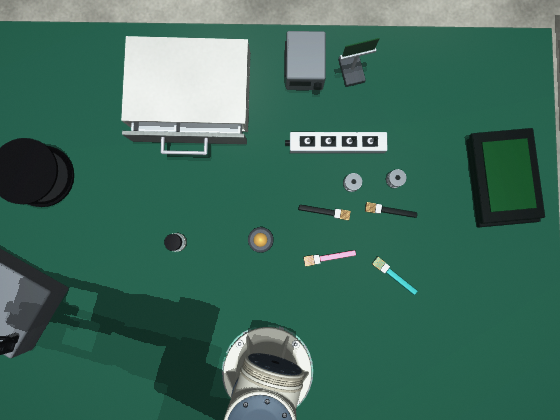

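View pics/scene0.png

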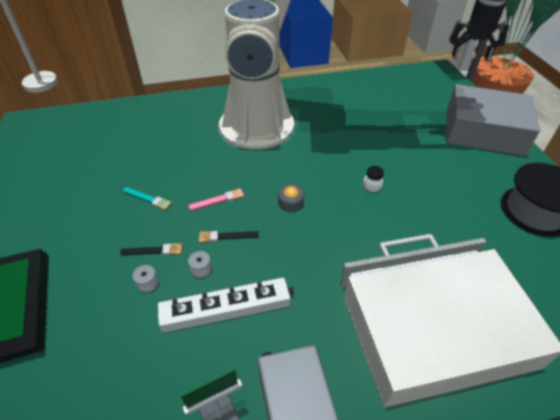

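The top view shows reels at (353,182) and (397,178). The black brushes are at (325,212) and (392,210), with pink and turquoise decoys below them. The bank runs from (290,132) to (387,151) with its plug on the left. The drawer handle is at (185,148), the jar at (175,242) and the tin at (260,240).

```bash
cat > h.py <<'E'
from rig import r,cams
import cv2,numpy as np
from scipy.spatial.transform import Rotation as Ro
def grab(n,save=None):
    f=cams.grab_frame(n)
    if save: cv2.imwrite(f"pics/{save}.png",f["image"][:,:,::-1])
    return f
def ray(f,px,z):
    K=np.array([[f["fx"],0,f["cx"]],[0,f["fy"],f["cy"]],[0,0,1]])
    p=cv2.undistortPoints(np.array(px,float).reshape(-1,1,2),K,f["D"]).reshape(-1,2)
    d=Ro.from_euler("xyz",f["orientation"]).apply(np.c_[p,np.ones(len(p))])
    o=np.array(f["position"]);return o+d*((z-o[2])/d[:,2])[:,None]
def proj(f,P):
    K=np.array([[f["fx"],0,f["cx"]],[0,f["fy"],f["cy"]],[0,0,1]])
    R=Ro.from_euler("xyz",f["orientation"]).inv();c=R.apply(np.array(P,float).reshape(-1,3)-f["position"])
    return cv2.projectPoints(c,np.zeros(3),np.zeros(3),K,f["D"])[0].reshape(-1,2)
def blobs(f,mask,z,amin=20):
    n,l,st,c=cv2.connectedComponentsWithStats(mask.astype(np.uint8))
    out=[]
    for i in range(1,n):
        if st[i,4]>=amin:
            ys,xs=np.nonzero(l==i);rc=cv2.minAreaRect(np.c_[xs,ys].astype(np.float32))
            out.append((c[i].round(1),int(st[i,4]),ray(f,[c[i]],z)[0][:2].round(1),cv2.boxPoints(rc)))
    return out
def shift(p,yaw):
    """tool-frame row from the measured pose to TCP p (mm), tool down, yaw"""
    s=r.sense();R0=Ro.from_euler("xyz",s["tcp_rot"])
    d=R0.inv().apply(np.array(p)-s["eef_pos"])/1000
    rv=(R0.inv()*Ro.from_euler("xyz",[np.pi,0,yaw])).as_rotvec()
    print("pos",s["eef_pos"].round(1),"rot",s["tcp_rot"].round(3),"shift",d.round(4),"turn",rv.round(3),"rows>=",np.ceil(max(np.linalg.norm(d)/.05,np.linalg.norm(rv)/.15)),"t",round(s["clock"],1))
E
python3 - <<'E'
from h import *
f=grab("top");im=f["image"].astype(int);hsv=cv2.cvtColor(f["image"],cv2.COLOR_RGB2HSV).astype(int)
g=(hsv[...,1]<60)&(hsv[...,2]>60)  # grey/white
for nm,m,z,box in [("bank",(hsv[...,1]<60)&(hsv[...,2]>150),36,(280,120,400,160)),("reels",hsv[...,1]<90,40,(335,165,415,195)),
  ("black",(im.max(2)<50),12,(290,198,425,220)),("tan",(hsv[...,0]<25)&(hsv[...,1]>60)&(hsv[...,2]>90),12,(290,198,425,225)),
  ("handle",hsv[...,1]<60,71,(150,139,215,160)),("drawerfront",(hsv[...,1]<60)&(im.max(2)>60),84,(115,125,255,150))]:
    k=np.zeros(m.shape,bool);x0,y0,x1,y1=box;k[y0:y1,x0:x1]=1
    for b in blobs(f,m&k,z): print(nm,b[0],b[1],b[2],ray(f,b[3],z)[:,:2].round(0).tolist())
for nm,px,z in[("jar",(175,242),60),("tin",(260,240),50),("cab",(124,122),88),("cab",(247,122),88),("cab",(248,39),88)]:print(nm,ray(f,[px],z)[0].round(0))
E
```

```text
bank [337.6 141. ] 1172 [ 654.8 -194.5] [[680.0, -58.0], [683.0, -334.0], [630.0, -333.0], [627.0, -58.0]]
bank [327.3 140.6] 22 [ 655.5 -165.1] [[663.0, -158.0], [663.0, -173.0], [649.0, -173.0], [649.0, -159.0]]
bank [369.3 140.6] 22 [ 656.9 -285.6] [[664.0, -279.0], [665.0, -293.0], [650.0, -293.0], [650.0, -279.0]]
reels [395.9 178.2] 302 [ 548.5 -359.7] [[557.0, -322.0], [584.0, -375.0], [540.0, -396.0], [513.0, -343.0]]
reels [352.3 181.9] 290 [ 536.5 -235.9] [[533.0, -198.0], [574.0, -238.0], [539.0, -272.0], [499.0, -232.0]]
black [309.1 210.5] 32 [ 456.2 -115.2] [[461.0, -82.0], [472.0, -85.0], [449.0, -158.0], [438.0, -155.0]]
black [400.4 211.8] 133 [ 455.1 -379.1] [[455.0, -322.0], [471.0, -325.0], [455.0, -426.0], [439.0, -423.0]]
tan [370.4 207. ] 86 [ 467.9 -292.4] [[457.0, -276.0], [483.0, -281.0], [479.0, -308.0], [453.0, -304.0]]
tan [344.7 214.4] 84 [ 445.8 -218. ] [[459.0, -205.0], [459.0, -231.0], [433.0, -230.0], [433.0, -205.0]]
handle [184.3 145.4] 464 [629.2 234.8] [[646.0, 330.0], [648.0, 153.0], [606.0, 152.0], [604.0, 329.0]]
drawerfront [192.6 132.5] 1770 [662.3 209.7] [[681.0, 404.0], [685.0, 61.0], [618.0, 60.0], [614.0, 401.0]]
jar [362. 255.  60.]
tin [370.  23.  50.]
cab [688. 397.  88.]
cab [692.  61.  88.]
cab [928.  62.  88.]
```

Run:
```python
import cv2
i=cv2.imread("pics/top0.png");cv2.imwrite("pics/c1.png",cv2.resize(i[120:230,110:430],None,fx=2.5,fy=2.5,interpolation=2))
```

```text
(no output)
```

View pics/c1.png

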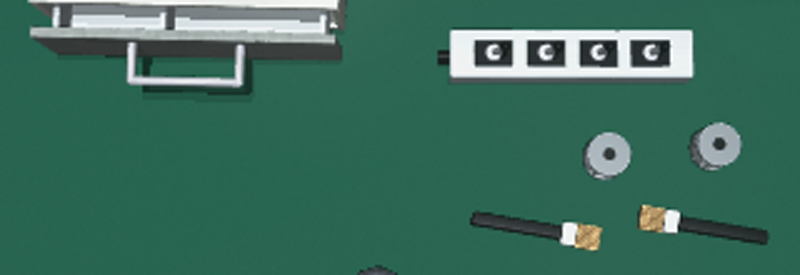

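The drawer is slightly open, about 30 mm. The bank centre is at about (655,-195), parallel to y. I'll work out the shift to the drag start.

```bash
python3 -c "
from h import *
shift([400,140,250],np.pi/2)"
```

```text
pos [155.7 605.  249.7] rot [-3.141  0.     2.89 ] shift [-3.525e-01 -3.894e-01  2.000e-04] turn [-1.000e-03  1.000e-03  1.319e+00] rows>= 11.0 t 0.1
```

```bash
python3 -m crank '[[-0.03,-0.033,0,0,0,0.14,0],[-0.06,-0.066,0,0,0,0.28,0.2],[-0.09,-0.1,0,0,0,0.42,0.5],[-0.12,-0.13,0,0,0,0.56,1],[-0.15,-0.165,0,0,0,0.7,1]]'; python3 -c "
from h import *
shift([400,140,250],np.pi/2)"
```

```text
clock: 0.65
eef_pos: [260.5, 406.8, 250.2]
tcp_rot: [3.141, 0.0, 2.185]
contact_force: [1.1, 0.2, 0.5]
opening: 0.332
grasp_force: 0.0
pos [260.5 406.8 250.2] rot [3.141 0.    2.185] shift [-2.985e-01 -3.960e-02  2.000e-04] turn [ 0.    -0.     0.614] rows>= 7.0 t 0.7
```

```bash
python3 -m crank '[[-0.048,-0.006,0,0,0,0.125,1],[-0.096,-0.012,0,0,0,0.25,1],[-0.14,-0.018,0,0,0,0.375,1],[-0.19,-0.024,0,0,0,0.5,1],[-0.24,-0.03,0,0,0,0.614,1]]'; python3 -c "
from h import *
shift([656,-345,250],np.pi/2)"
```

```text
clock: 1.15
eef_pos: [374.8, 194.1, 250.4]
tcp_rot: [3.141, -0.0, 1.571]
contact_force: [1.1, 0.4, -0.5]
opening: 0.003
grasp_force: 0.0
pos [374.8 194.1 250.4] rot [ 3.141 -0.     1.571] shift [-5.393e-01  2.809e-01  4.000e-04] turn [ 0.    -0.     0.001] rows>= 13.0 t 1.1
```

```bash
python3 -m crank '[[-0.04,0.02,0,0,0,0,1],[-0.08,0.04,0,0,0,0,1],[-0.12,0.06,0,0,0,0,1],[-0.16,0.08,0,0,0,0,1],[-0.2,0.1,0,0,0,0,1]]' >/dev/null; python3 -m crank '[[-0.04,0.02,0,0,0,0,1],[-0.08,0.04,0,0,0,0,1],[-0.12,0.06,0,0,0,0,1],[-0.16,0.08,0,0,0,0,1],[-0.2,0.1,0,0,0,0,1]]' >/dev/null; python3 -m crank '[[-0.04,0.02,0,0,0,0,1],[-0.08,0.04,0,0,0,0,1],[-0.12,0.06,0,0,0,0,1],[-0.139,0.081,0,0,0,0,1],[-0.139,0.081,0.03,0,0,0,1]]'; python3 -c "
from h import *
shift([656,-345,83.5],np.pi/2)"
```

```text
clock: 2.65
eef_pos: [661.8, -345.9, 223.4]
tcp_rot: [3.134, 0.004, 1.574]
contact_force: [0.9, 0.4, 0.1]
opening: 0.001
grasp_force: 0.0
pos [ 661.8 -345.9  223.4] rot [3.134 0.004 1.574] shift [ 0.0015 -0.0069  0.1399] turn [0.008 0.004 0.003] rows>= 3.0 t 2.6
```

```bash
python3 -m crank '[[0,0,0.04,0,0,0,1],[0,0,0.08,0,0,0,1],[0,0,0.12,0,0,0,1],[0,0,0.137,0,0,0,1],[0,0,0.137,0,0,0,1]]'; python3 -c "
from h import *
shift([656,-345,83.5],np.pi/2)"
```

```text
clock: 3.15
eef_pos: [656.3, -340.8, 80.2]
tcp_rot: [-3.137, -0.003, 1.576]
contact_force: [-0.6, -0.3, 0.2]
opening: 0.004
grasp_force: 0.0
pos [ 656.3 -340.8   80.2] rot [-3.137e+00 -3.000e-03  1.576e+00] shift [-0.0042 -0.0003 -0.0033] turn [-0.005 -0.003  0.005] rows>= 1.0 t 3.1
```

```bash
python3 -m crank '[[0,0,0,0,0,0,1],[0,0,0,0,0,0,1]]'; python3 -m crank '[[0.015,0,0,0,0,0,1],[0.035,0,0,0,0,0,1],[0.055,0,0,0,0,0,1],[0.075,0,0,0,0,0,1],[0.095,0,0,0,0,0,1]]'
```

```text
clock: 3.35
eef_pos: [659.5, -342.5, 86.0]
tcp_rot: [3.138, 0.002, 1.576]
contact_force: [0.6, 0.1, 0.5]
opening: 0.005
grasp_force: 0.0
clock: 3.85
eef_pos: [657.6, -244.4, 83.6]
tcp_rot: [3.142, 0.0, 1.577]
contact_force: [0.1, -2.4, 1.6]
opening: 0.001
grasp_force: 1.1
```

```bash
python3 -m crank '[[0.02,0,0,0,0,0,1],[0.04,0,0,0,0,0,1],[0.06,0,0,0,0,0,1],[0.08,0,0,0,0,0,1],[0.1,0,0,0,0,0,1]]';python3 -m crank '[[0.02,0,0,0,0,0,1],[0.04,0,0,0,0,0,1],[0.06,0,0,0,0,0,1],[0.08,0,0,0,0,0,1],[0.1,0,0,0,0,0,1]]'; python3 -m crank '[[0,0,-0.03,0,0,0,1],[0,0,-0.06,0,0,0,1],[0.04,0,-0.09,0,0,0,1],[0.08,-0.04,-0.09,0,0,0,1],[0.12,-0.08,-0.09,0,0,0,1]]'
python3 - <<'E'
from h import *
f=grab("scene","sc1");print(r.sense()["eef_pos"])
i=cv2.imread("pics/sc1.png");cv2.imwrite("pics/c2.png",cv2.resize(i[180:340,110:450],None,fx=2.3,fy=2.3,interpolation=2))
E
```

```text
clock: 4.35
eef_pos: [657.0, -144.9, 83.2]
tcp_rot: [-3.141, -0.0, 1.576]
contact_force: [-0.6, -1.5, -0.4]
opening: -0.003
grasp_force: 0.2
clock: 4.85
eef_pos: [656.4, -44.8, 83.2]
tcp_rot: [-3.141, -0.0, 1.576]
contact_force: [0.5, -0.0, -0.1]
opening: 0.002
grasp_force: 0.0
clock: 5.35
eef_pos: [585.1, 65.8, 174.3]
tcp_rot: [3.139, -0.001, 1.575]
contact_force: [-0.5, 1.1, 0.3]
opening: -0.001
grasp_force: 0.0
[578.05969556  69.71923399 172.83803663]
```

View pics/c2.png

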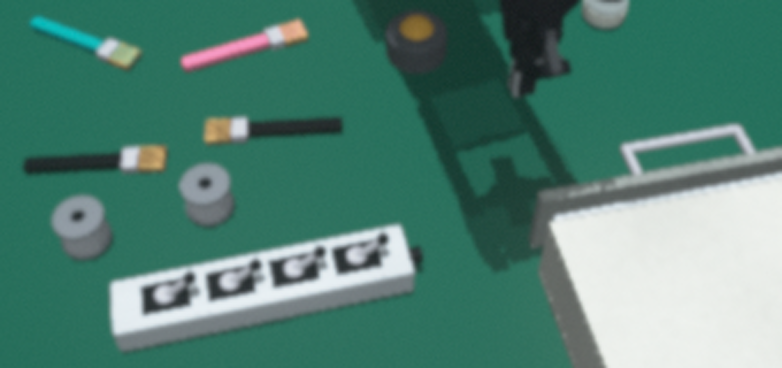

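All four toggles now lean towards the plug, so they are off. Next is locating the handle bar.

Run:
```python
from h import *
f=cams.grab_frame("top");im=f["image"];g=im[:,:,:].astype(int)
m=(g.min(2)>130)
for x in (170,178,186,194,200):
    ys=[y for y in range(142,162) if m[y,x]];print(x,ys,ray(f,[(x,np.mean(ys))],69)[0].round(1) if ys else "")
row=[x for x in range(140,230) if m[152,x]];print(row[:2],row[-2:])
if row: print(ray(f,[((row[0]+row[-1])/2,152)],69)[0])
f=grab("scene");print(ray(f,[(409,241)],69)[0])
shift([600,245,66],np.pi/2)
```

```text
170 [151, 152, 153] [610.6 274.2  69. ]
178 [142, 143, 144, 145, 146, 147, 148, 149, 150, 151, 152, 153, 154, 155, 156, 157, 158, 159, 160, 161] [612.3 252.2  69. ]
186 [142] [639.2 230.8  69. ]
194 [] 
200 [] 
[161, 162] [205, 206]
[611.03760541 236.90665931  69.        ]
[615.42330173 243.25402215  69.        ]
pos [583.   66.4 173.4] rot [-3.140e+00 -1.000e-03  1.579e+00] shift [0.1784 0.0186 0.1074] turn [-0.001 -0.001  0.008] rows>= 5.0 t 5.5
```

```bash
python3 -m crank '[[0.04,0.01,0,0,0,0,0.65],[0.08,0.02,0,0,0,0,0.65],[0.12,0.03,0.02,0,0,0,0.65],[0.162,0.035,0.04,0,0,0,0.65],[0.162,0.035,0.04,0,0,0,0.65]]'; python3 -m crank '[[0,0,0,0,0,0,0.65],[0,0,0,0,0,0,0.65],[0,0,0,0,0,0,0.65]]'; python3 -c "
from h import *
shift([611,237,66],np.pi/2)"
```

```text
clock: 6.0
eef_pos: [619.2, 230.2, 130.4]
tcp_rot: [-3.139, -0.001, 1.578]
contact_force: [0.5, -0.9, -0.6]
opening: 0.349
grasp_force: 0.0
clock: 6.3
eef_pos: [620.0, 224.8, 133.9]
tcp_rot: [3.141, -0.0, 1.574]
contact_force: [0.3, -0.2, 0.0]
opening: 0.353
grasp_force: 0.0
pos [620.  224.8 133.9] rot [ 3.141 -0.     1.574] shift [ 0.0123 -0.009   0.0679] turn [ 0.001 -0.     0.004] rows>= 2.0 t 6.3
```

```bash
python3 -m crank '[[0.012,-0.009,0,0,0,0,0.65],[0.012,-0.009,0.02,0,0,0,0.65],[0.012,-0.009,0.04,0,0,0,0.65],[0.012,-0.009,0.055,0,0,0,0.65],[0.012,-0.009,0.067,0,0,0,0.65]]'; python3 -m crank '[[0,0,0,0,0,0,0.65],[0,0,0,0,0,0,1],[0,0,0,0,0,0,1],[0,0,0,0,0,0,1],[0,0,0,0,0,0,1]]' 40
```

```text
clock: 6.8
eef_pos: [610.0, 237.7, 65.5]
tcp_rot: [-3.141, 0.0, 1.575]
contact_force: [-0.0, 0.5, 0.5]
opening: 0.351
grasp_force: 0.0
clock: 7.3
eef_pos: [610.9, 237.9, 67.0]
tcp_rot: [3.141, -0.0, 1.575]
contact_force: [0.7, -0.5, 1.6]
opening: 0.1
grasp_force: 39.2
```

```bash
python3 -m crank '[[0,-0.015,0,0,0,0,1],[0,-0.04,0,0,0,0,1],[0,-0.07,0,0,0,0,1],[0,-0.1,0,0,0,0,1],[0,-0.13,0,0,0,0,1]]'; python3 -m crank '[[0,-0.015,0,0,0,0,1],[0,-0.03,0,0,0,0,1],[0,-0.04,0,0,0,0,1],[0,-0.045,0,0,0,0,1],[0,-0.045,0,0,0,0,1]]'; python3 -m crank '[[0,-0.005,0,0,0,0,1],[0,-0.01,0,0,0,0,1]]'
```

```text
clock: 7.8
eef_pos: [481.5, 239.5, 67.0]
tcp_rot: [3.137, -0.005, 1.574]
contact_force: [3.9, 17.8, -10.7]
opening: 0.102
grasp_force: 40.0
clock: 8.3
eef_pos: [436.6, 240.1, 67.0]
tcp_rot: [3.138, -0.005, 1.575]
contact_force: [-1.0, 19.0, -8.6]
opening: 0.099
grasp_force: 40.4
clock: 8.5
eef_pos: [435.8, 240.5, 67.6]
tcp_rot: [3.12, -0.008, 1.579]
contact_force: [58.8, -5.6, -55.6]
opening: 0.102
grasp_force: 39.1
```

```bash
python3 -m crank '[[0,0.009,0,0,0,0,1],[0,0.009,0,0,0,0,1],[0,0.008,0,0,0,0,0.65],[0,0.008,0,0,0,0,0.65],[0,0.008,0,0,0,0,0.65]]'; python3 -m crank '[[0,0,-0.03,0,0,0,0.65],[0,0,-0.07,0,0,0,0.65],[0,0,-0.11,0,0,0,0.65],[0,0,-0.15,0,0,0,0.3],[-0.03,0,-0.18,0,0,0,0]]'; python3 -m crank '[[-0.05,0,0,0,0,0,0],[-0.1,0,0,0,0,0,0],[-0.15,0,0,0,0,0,0],[-0.2,0,0,0,0,0,0],[-0.25,0,0,0,0,0,0]]'
python3 - <<'E'
from h import *
f=grab("top","top1");print(r.sense()["eef_pos"])
cv2.imwrite("pics/c3.png",cv2.resize(cv2.imread("pics/top1.png")[20:330,100:470],None,fx=1.9,fy=1.9,interpolation=2))
E
```

```text
clock: 9.0
eef_pos: [433.1, 236.6, 66.3]
tcp_rot: [-3.141, 0.0, 1.576]
contact_force: [-0.3, 0.0, 0.4]
opening: 0.354
grasp_force: 0.0
clock: 9.5
eef_pos: [434.3, 208.5, 249.0]
tcp_rot: [3.139, -0.002, 1.578]
contact_force: [1.0, -1.2, -0.8]
opening: 0.678
grasp_force: 0.0
clock: 10.0
eef_pos: [434.0, -45.0, 246.4]
tcp_rot: [3.141, 0.0, 1.576]
contact_force: [1.2, 0.3, 0.8]
opening: 0.999
grasp_force: 0.0
[434.03805541 -51.35286326 246.50236037]
```

View pics/c3.png

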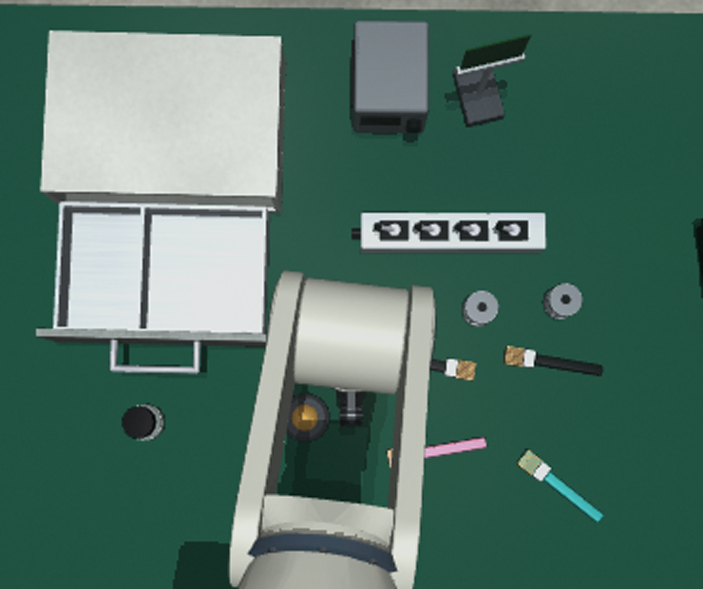

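The drawer is fully out, and both reels are where they were, with holes at about (353.7,181.6) and (397.9,177.4). The tray interior is empty.

Run:
```python
from h import *
f=grab("top");print(ray(f,[(353.7,181.6),(397.9,177.4)],40).round(1))
f2=grab("scene");g=f2["image"]
print("scene holes",ray(f2,[(110+204/2.3,180+184/2.3),(110+77/2.3,180+216/2.3)],40).round(1))
f=grab("top")
c=lambda x,y:(100+x/1.9,20+y/1.9)
print("tray inner front-left/right,back-left/right,divider",ray(f,[c(64,330),c(264,333),c(70,208),c(266,212)],56).round(0).tolist(),ray(f,[c(146,270)],56).round(0), "bar",ray(f,[c(155,370)],69).round(0))
shift([537,-237,120],np.pi/2)
```

```text
[[ 537.4 -239.8   40. ]
 [ 550.7 -365.5   40. ]]
scene holes [[ 538.9 -238.    40. ]
 [ 549.9 -363.5   40. ]]
tray inner front-left/right,back-left/right,divider [[495.0, 375.0, 56.0], [493.0, 83.0, 56.0], [677.0, 373.0, 56.0], [674.0, 83.0, 56.0]] [[585. 258.  56.]] bar [[437. 237.  69.]]
pos [434.3 -44.2 246.2] rot [-3.141 -0.     1.572] shift [-0.1929  0.1025  0.1261] turn [-0.    -0.     0.001] rows>= 6.0 t 10.2
```

```bash
python3 -m crank '[[-0.04,0.02,0,0,0,0,0],[-0.08,0.04,0,0,0,0,0],[-0.12,0.06,0.02,0,0,0,0],[-0.16,0.085,0.06,0,0,0,0],[-0.195,0.104,0.1,0,0,0,0]]'; python3 -m crank '[[0,0,0.03,0,0,0,0],[0,0,0.03,0,0,0,0],[0,0,0.03,0,0,0,0]]';python3 -c "
from h import *
shift([538,-239,24],np.pi/2)"
```

```text
clock: 10.7
eef_pos: [535.5, -226.0, 158.5]
tcp_rot: [3.14, 0.0, 1.578]
contact_force: [0.3, 0.3, 0.1]
opening: 0.998
grasp_force: 0.0
clock: 11.0
eef_pos: [533.3, -224.4, 128.9]
tcp_rot: [-3.14, -0.001, 1.578]
contact_force: [0.3, 0.0, -0.4]
opening: 0.998
grasp_force: 0.0
pos [ 533.3 -224.4  128.9] rot [-3.140e+00 -1.000e-03  1.578e+00] shift [-0.0147  0.0048  0.1049] turn [-0.002 -0.001  0.007] rows>= 3.0 t 11.0
```

```bash
python3 -m crank '[[-0.013,0.003,0.0,0,0,0,0],[-0.013,0.003,0.03,0,0,0,0],[-0.013,0.003,0.05,0,0,0,0],[-0.013,0.003,0.06,0,0,0,0],[-0.013,0.003,0.06,0,0,0,0]]';python3 -c "
from h import *
shift([538,-239,24],np.pi/2)"
```

```text
clock: 11.5
eef_pos: [536.6, -239.2, 69.3]
tcp_rot: [-3.142, 0.0, 1.576]
contact_force: [-0.7, 0.1, 0.4]
opening: 1.001
grasp_force: 0.0
pos [ 536.6 -239.2   69.3] rot [-3.142  0.     1.576] shift [0.0002 0.0014 0.0453] turn [-0.     0.     0.005] rows>= 1.0 t 11.5
```

```bash
python3 -m crank '[[0,0.001,0.02,0,0,0,0],[0,0.001,0.035,0,0,0,0],[0,0.001,0.044,0,0,0,0],[0,0.001,0.044,0,0,0,0],[0,0.001,0.044,0,0,0,1]]' 60; python3 -m crank '[[0,0,0,0,0,0,1],[0,0,0,0,0,0,1],[0,0,0,0,0,0,1],[0,0,0,0,0,0,1],[0,0,0,0,0,0,1]]';  python3 -m crank '[[0,0,-0.02,0,0,0,1],[0,0,-0.06,0,0,0,1],[0,0,-0.1,0,0,0,1],[0,0,-0.13,0,0,0,1],[0,0,-0.13,0,0,0,1]]'
```

```text
clock: 12.0
eef_pos: [537.6, -239.3, 25.3]
tcp_rot: [3.142, 0.0, 1.576]
contact_force: [0.5, 1.7, 0.7]
opening: 0.854
grasp_force: 0.0
clock: 12.5
eef_pos: [538.0, -239.4, 26.1]
tcp_rot: [3.14, 0.001, 1.576]
contact_force: [-1.6, 1.1, 5.7]
opening: 0.57
grasp_force: 61.7
clock: 13.0
eef_pos: [540.0, -240.3, 159.9]
tcp_rot: [3.134, 0.003, 1.576]
contact_force: [-0.3, 0.3, -2.1]
opening: 0.57
grasp_force: 62.4
```

```bash
python3 -m crank '[[0.03,0.01,0,0,0,0,1],[0.07,0.02,0,0,0,0,1],[0.11,0.03,0,0,0,0,1],[0.15,0.04,0,0,0,0,1],[0.19,0.048,0,0,0,0,1]]'; python3 -m crank '[[0.04,0,0,0,0,0,1],[0.08,0,0,0,0,0,1],[0.12,0,0,0,0,0,1],[0.16,0,0,0,0,0,1],[0.18,0,0,0,0,0,1]]'; python3 -m crank '[[0,0,0,0,0,0,1],[0,0,0,0,0,0,1],[0,0,0,0,0,0,1]]'; python3 -c "
from h import *
shift([586,130,43],np.pi/2)"
```

```text
clock: 13.5
eef_pos: [584.2, -47.3, 154.2]
tcp_rot: [-3.141, -0.0, 1.576]
contact_force: [0.6, -0.4, -1.7]
opening: 0.567
grasp_force: 62.4
clock: 14.0
eef_pos: [582.8, 133.9, 154.1]
tcp_rot: [-3.141, -0.0, 1.578]
contact_force: [-0.2, -1.4, -2.4]
opening: 0.569
grasp_force: 62.4
clock: 14.3
eef_pos: [583.3, 130.0, 154.5]
tcp_rot: [-3.141, 0.001, 1.575]
contact_force: [0.3, -0.1, -1.0]
opening: 0.571
grasp_force: 62.4
pos [583.3 130.  154.5] rot [-3.141e+00  1.000e-03  1.575e+00] shift [0.     0.0028 0.1115] turn [-0.001  0.001  0.004] rows>= 3.0 t 14.3
```

```bash
python3 -m crank '[[0,0.002,0.03,0,0,0,1],[0,0.002,0.07,0,0,0,1],[0,0.002,0.095,0,0,0,1],[0,0.002,0.108,0,0,0,1],[0,0.002,0.111,0,0,0,1]]'; python3 -m crank '[[0,0,0,0,0,0,1],[0,0,0,0,0,0,0.1],[0,0,0,0,0,0,0.1],[0,0,0,0,0,0,0.1],[0,0,0,0,0,0,0.1]]'; python3 -m crank '[[0,0,-0.04,0,0,0,0],[0,0,-0.08,0,0,0,0],[0,0,-0.12,0,0,0,0],[-0.04,0,-0.12,0,0,0,0],[-0.08,-0.01,-0.12,0,0,0,0]]';python3 -m crank '[[-0.05,0,0,0,0,0,0],[-0.1,0,0,0,0,0,0],[-0.15,0,0,0,0,0,0],[-0.2,0,0,0,0,0,0],[-0.25,0,0,0,0,0,0]]'
python3 - <<'E'
from h import *
f=grab("scene","sc2")
shift([550,-364,24],np.pi/2)
cv2.imwrite("pics/c4.png",cv2.resize(cv2.imread("pics/sc2.png")[150:420,100:560],None,fx=1.7,fy=1.7,interpolation=2))
E
```

```text
clock: 14.8
eef_pos: [584.8, 129.9, 42.7]
tcp_rot: [-3.139, 0.001, 1.575]
contact_force: [0.8, -0.2, -1.1]
opening: 0.568
grasp_force: 62.4
clock: 15.3
eef_pos: [586.0, 131.2, 44.8]
tcp_rot: [3.14, -0.0, 1.576]
contact_force: [1.1, 0.3, -0.1]
opening: 0.902
grasp_force: 0.0
clock: 15.8
eef_pos: [577.9, 51.0, 166.3]
tcp_rot: [3.136, -0.0, 1.578]
contact_force: [0.0, -0.7, -0.2]
opening: 0.999
grasp_force: 0.0
clock: 16.3
eef_pos: [577.0, -201.0, 164.5]
tcp_rot: [3.141, 0.0, 1.576]
contact_force: [0.9, -0.2, 0.1]
opening: 1.002
grasp_force: 0.0
pos [ 577.3 -207.9  164.8] rot [3.14  0.004 1.574] shift [-0.1554 -0.0282  0.1414] turn [0.002 0.004 0.003] rows>= 5.0 t 16.4
```

View pics/c4.png

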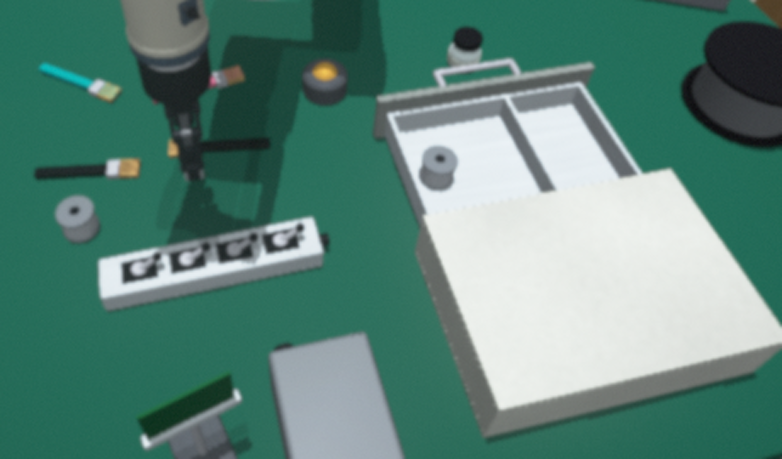

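Reel A stands in the wide compartment. Reel B is unmoved, with its hole at px (143.5,274).

```bash
python3 -m crank '[[-0.04,-0.01,0,0,0,0,0],[-0.08,-0.02,0.02,0,0,0,0],[-0.12,-0.028,0.04,0,0,0,0],[-0.155,-0.028,0.06,0,0,0,0],[-0.155,-0.028,0.08,0,0,0,0]]' >/dev/null;python3 -m crank '[[0,0,0,0,0,0,0],[0,0,0,0,0,0,0],[0,0,0,0,0,0,0],[0,0,0,0,0,0,0]]';python3 -c "
from h import *
shift([550,-364,24],np.pi/2)"
```

```text
clock: 17.25
eef_pos: [550.9, -353.8, 85.4]
tcp_rot: [3.14, 0.001, 1.577]
contact_force: [-0.8, -1.2, -0.6]
opening: 1.003
grasp_force: 0.0
pos [ 550.9 -353.8   85.4] rot [3.140e+00 1.000e-03 1.577e+00] shift [-0.0102 -0.001   0.0614] turn [0.002 0.001 0.006] rows>= 2.0 t 17.2
```

```bash
python3 -m crank '[[-0.01,-0.001,0,0,0,0,0],[-0.01,-0.001,0.02,0,0,0,0],[-0.01,-0.001,0.045,0,0,0,0],[-0.01,-0.001,0.06,0,0,0,0],[-0.01,-0.001,0.06,0,0,0,0]]'; python3 -m crank '[[0,0,0,0,0,0,1],[0,0,0,0,0,0,1],[0,0,0,0,0,0,1],[0,0,0,0,0,0,1],[0,0,0,0,0,0,1]]';  python3 -m crank '[[0,0,-0.02,0,0,0,1],[0,0,-0.06,0,0,0,1],[0,0,-0.1,0,0,0,1],[0,0,-0.13,0,0,0,1],[0,0,-0.13,0,0,0,1]]'
```

```text
clock: 17.75
eef_pos: [547.9, -363.6, 22.1]
tcp_rot: [-3.139, -0.002, 1.576]
contact_force: [-0.1, 0.4, -0.2]
opening: 1.0
grasp_force: 0.0
clock: 18.25
eef_pos: [550.0, -364.7, 25.5]
tcp_rot: [3.14, 0.001, 1.576]
contact_force: [0.5, 0.2, 8.2]
opening: 0.572
grasp_force: 47.1
clock: 18.75
eef_pos: [551.3, -365.6, 159.1]
tcp_rot: [3.135, 0.004, 1.576]
contact_force: [-0.7, -0.7, -2.0]
opening: 0.568
grasp_force: 63.3
```

```bash
python3 -m crank '[[0.03,0.01,0,0,0,0,1],[0.07,0.02,0,0,0,0,1],[0.11,0.03,0,0,0,0,1],[0.15,0.036,0,0,0,0,1],[0.195,0.036,0,0,0,0,1]]' >/dev/null; python3 -m crank '[[0.045,0,0,0,0,0,1],[0.09,0,0,0,0,0,1],[0.135,0,0,0,0,0,1],[0.18,0,0,0,0,0,1],[0.22,0,0,0,0,0,1]]'; python3 -m crank '[[0.04,0,0,0,0,0,1],[0.08,0,0,0,0,0,1],[0.12,0,0,0,0,0,1],[0.15,0,0,0,0,0,1],[0.162,0,0,0,0,0,1]]'; python3 -m crank '[[0,0,0,0,0,0,1],[0,0,0,0,0,0,1],[0,0,0,0,0,0,1]]'; python3 -c "
from h import *
shift([586,212,43],np.pi/2)"
```

```text
clock: 19.75
eef_pos: [581.8, 53.1, 152.8]
tcp_rot: [-3.14, 0.0, 1.576]
contact_force: [1.3, 0.3, -2.9]
opening: 0.574
grasp_force: 63.3
clock: 20.25
eef_pos: [581.2, 215.5, 152.7]
tcp_rot: [-3.14, 0.0, 1.578]
contact_force: [0.2, 0.1, -2.4]
opening: 0.57
grasp_force: 63.3
clock: 20.55
eef_pos: [582.0, 211.5, 153.6]
tcp_rot: [-3.141, 0.001, 1.575]
contact_force: [-0.4, -0.3, -3.3]
opening: 0.569
grasp_force: 63.3
pos [582.  211.5 153.6] rot [-3.141e+00  1.000e-03  1.575e+00] shift [0.0005 0.0041 0.1106] turn [-0.001  0.001  0.004] rows>= 3.0 t 20.6
```

```bash
python3 -m crank '[[0,0.002,0.03,0,0,0,1],[0,0.002,0.07,0,0,0,1],[0,0.002,0.095,0,0,0,1],[0,0.002,0.106,0,0,0,1],[0,0.002,0.11,0,0,0,1]]'; python3 -m crank '[[0,0,0,0,0,0,1],[0,0,0,0,0,0,0.1],[0,0,0,0,0,0,0.1],[0,0,0,0,0,0,0.1],[0,0,0,0,0,0,0.1]]'; python3 -m crank '[[0,0,-0.04,0,0,0,0.1],[0,0,-0.08,0,0,0,0.3],[0,0,-0.12,0,0,0,0.5],[0,0,-0.15,0,0,0,0.5],[0,0,-0.15,0,0,0,0.5]]'
python3 - <<'E'
from h import *
f=grab("top","top2")
im=f["image"].astype(int);hsv=cv2.cvtColor(f["image"],cv2.COLOR_RGB2HSV).astype(int)
k=np.zeros(im.shape[:2],bool);k[190:240,280:440]=1
for nm,m,z in[("black",(im.max(2)<55)&k,10),("tan",(hsv[...,0]<25)&(hsv[...,1]>60)&(hsv[...,2]>90)&k,10)]:
    for b in blobs(f,m,z): print(nm,b[0],b[1],b[2],ray(f,b[3],z)[:,:2].round(0).tolist())
cv2.imwrite("pics/c5.png",cv2.resize(cv2.imread("pics/top2.png")[100:300,110:430],None,fx=2.4,fy=2.4,interpolation=2))
E
```

```text
clock: 21.05
eef_pos: [583.8, 211.9, 43.1]
tcp_rot: [-3.14, 0.001, 1.575]
contact_force: [-0.6, 0.1, -2.3]
opening: 0.568
grasp_force: 63.3
clock: 21.55
eef_pos: [584.6, 213.3, 44.8]
tcp_rot: [3.14, -0.0, 1.576]
contact_force: [0.3, 0.1, -0.0]
opening: 0.9
grasp_force: 0.0
clock: 22.05
eef_pos: [586.7, 214.0, 199.3]
tcp_rot: [3.134, -0.003, 1.576]
contact_force: [-0.3, -0.1, -0.1]
opening: 0.503
grasp_force: 0.0
black [316.1 209.4] 174 [ 459.6 -135.6] [[458.0, -82.0], [475.0, -85.0], [460.0, -189.0], [443.0, -186.0]]
black [398.9 211.8] 210 [ 455.2 -375.5] [[455.0, -323.0], [472.0, -326.0], [456.0, -427.0], [439.0, -425.0]]
tan [370.4 207. ] 86 [ 468.1 -292.9] [[457.0, -277.0], [483.0, -281.0], [479.0, -309.0], [453.0, -304.0]]
tan [344.6 214.5] 85 [ 445.8 -218.2] [[459.0, -205.0], [459.0, -231.0], [433.0, -231.0], [433.0, -205.0]]
```

View pics/c5.png

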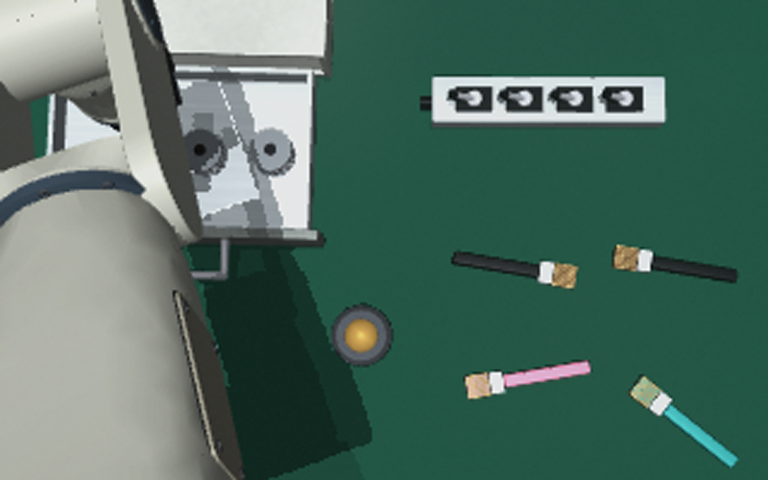

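Both reels are in the wide compartment. Brush A's origin is at about (455,-158) and brush B's at about (459,-352), both at yaw 1.42. I'll go to A.

```bash
python3 -m crank '[[-0.04,-0.013,0,0,0,0,0.5],[-0.08,-0.026,0,0,0,0,0.5],[-0.12,-0.04,0,0,0,0,0.5],[-0.16,-0.053,0,0,0,0,0.5],[-0.2,-0.066,0,0,0,0,0.5]]'>/dev/null; python3 -m crank '[[-0.04,-0.013,0,0,0,0,0.5],[-0.08,-0.026,0.02,0,0,0.05,0.5],[-0.12,-0.04,0.05,0,0,0.1,0.5],[-0.16,-0.056,0.08,0,0,0.15,0.5],[-0.17,-0.066,0.1,0,0,0.155,0.5]]'>/dev/null;  python3 -m crank '[[0,0,0,0,0,0,0.5],[0,0,0,0,0,0,0.5],[0,0,0,0,0,0,0.5],[0,0,0,0,0,0,0.5]]'; python3 -c "
from h import *
shift([455,-158,22],1.419)"
```

```text
clock: 23.5
eef_pos: [455.2, -157.0, 94.9]
tcp_rot: [3.14, 0.0, 1.422]
contact_force: [-0.2, 0.1, 0.1]
opening: 0.498
grasp_force: 0.0
pos [ 455.2 -157.    94.9] rot [3.14  0.    1.422] shift [-0.001  -0.0002  0.0729] turn [0.002 0.    0.003] rows>= 2.0 t 23.5
```

```bash
python3 -m crank '[[0,0,0.02,0,0,0,0.5],[0,0,0.045,0,0,0,0.5],[0,0,0.06,0,0,0,0.5],[0,0,0.068,0,0,0,0.5],[0,0,0.071,0,0,0,0.5]]'; python3 -m crank '[[0,0,0,0,0,0,0.5],[0,0,0,0,0,0,0.5]]';python3 -c "
from h import *
shift([455,-158,22],1.419)
s=r.sense();print(s['contact_force'])"
```

```text
clock: 24.0
eef_pos: [454.4, -157.2, 22.9]
tcp_rot: [-3.142, -0.0, 1.422]
contact_force: [0.6, -0.2, 1.2]
opening: 0.503
grasp_force: 0.0
clock: 24.2
eef_pos: [454.7, -157.7, 23.7]
tcp_rot: [3.14, 0.0, 1.421]
contact_force: [0.5, -0.2, -0.2]
opening: 0.502
grasp_force: 0.0
pos [ 454.7 -157.7   23.7] rot [3.14  0.    1.421] shift [-0.0003  0.0004  0.0017] turn [0.001 0.    0.002] rows>= 1.0 t 24.2
[ 0.50065493 -0.229899   -0.15421883]
```

```bash
python3 -m crank '[[0,0,0.001,0,0,0,1],[0,0,0.001,0,0,0,1],[0,0,0.001,0,0,0,1],[0,0,0.001,0,0,0,1],[0,0,0.001,0,0,0,1]]' 40;  python3 -m crank '[[0,0,-0.02,0,0,0,1],[0,0,-0.06,0,0,0,1],[0,0,-0.1,0,0,0,1],[0,0,-0.13,0,0,0,1],[0,0,-0.13,0,0,0,1]]'; python3 -m crank '[[0,0,0,0,0,-0.1,1],[0.02,0.02,0,0,0,-0.2,1],[0.05,0.03,0,0,0,-0.32,1],[0.08,0.04,0,0,0,-0.45,1],[0.115,0.045,0,0,0,-0.58,1]]'; python3 -c "
from h import *
shift([586,303,153],3.13)"
```

```text
clock: 24.7
eef_pos: [454.4, -157.8, 22.6]
tcp_rot: [3.141, 0.0, 1.421]
contact_force: [-1.3, 1.2, 6.0]
opening: 0.171
grasp_force: 39.3
clock: 25.2
eef_pos: [456.4, -158.5, 156.1]
tcp_rot: [3.134, 0.001, 1.421]
contact_force: [0.1, -1.2, 0.4]
opening: 0.17
grasp_force: 39.3
clock: 25.7
eef_pos: [516.2, -49.9, 151.4]
tcp_rot: [-3.141, 0.0, 2.005]
contact_force: [0.5, 0.3, -0.8]
opening: 0.169
grasp_force: 39.3
pos [516.2 -49.9 151.4] rot [-3.141  0.     2.005] shift [ 0.2908  0.2118 -0.0017] turn [-0.    -0.    -1.125] rows>= 8.0 t 25.7
```

```bash
python3 -m crank '[[0.036,0.026,0,0,0,-0.13,1],[0.072,0.052,0,0,0,-0.26,1],[0.108,0.079,0,0,0,-0.39,1],[0.145,0.106,0,0,0,-0.52,1],[0.18,0.132,0,0,0,-0.65,1]]'; python3 -c "
from h import *
shift([586,303,153],3.13)"
```

```text
clock: 26.2
eef_pos: [560.4, 169.9, 151.2]
tcp_rot: [-3.141, -0.001, 2.656]
contact_force: [0.3, -0.7, -0.5]
opening: 0.173
grasp_force: 39.3
pos [560.4 169.9 151.2] rot [-3.141e+00 -1.000e-03  2.656e+00] shift [ 0.0394  0.1297 -0.0018] turn [-0.    -0.001 -0.474] rows>= 4.0 t 26.2
```

```bash
python3 -m crank '[[0.01,0.035,0,0,0,-0.12,1],[0.02,0.07,0,0,0,-0.24,1],[0.03,0.1,0,0,0,-0.36,1],[0.038,0.125,0,0,0,-0.474,1],[0.038,0.125,0,0,0,-0.474,1]]'; python3 -m crank '[[0,0,0,0,0,0,1],[0,0,0,0,0,0,1],[0,0,0,0,0,0,1]]'
python3 - <<'E'
from h import *
shift([586,303,39],3.13)
f=grab("scene","sc3")
print(ray(f,[(0,0)],0).shape)
cv2.imwrite("pics/c6.png",cv2.resize(cv2.imread("pics/sc3.png")[150:350,280:560],None,fx=2.5,fy=2.5,interpolation=2))
E
```

```text
clock: 26.7
eef_pos: [586.1, 299.1, 151.0]
tcp_rot: [3.141, 0.0, 3.13]
contact_force: [0.7, -0.4, 0.5]
opening: 0.174
grasp_force: 39.3
clock: 27.0
eef_pos: [585.9, 295.0, 151.8]
tcp_rot: [-3.141, -0.001, 3.123]
contact_force: [-0.0, 0.6, -0.4]
opening: 0.17
grasp_force: 39.3
pos [585.9 295.  151.8] rot [-3.141e+00 -1.000e-03  3.123e+00] shift [-0.      0.008   0.1128] turn [-0.    -0.001 -0.007] rows>= 3.0 t 27.0
(1, 3)
```

View pics/c6.png

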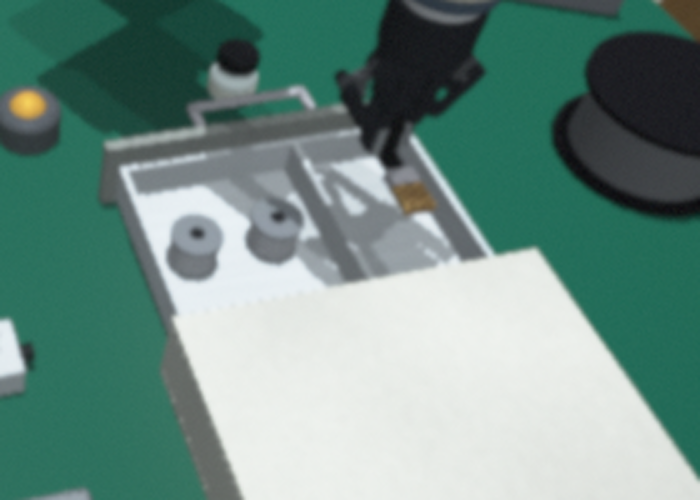

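The brush is held level and lined up with the narrow compartment. The divider's top front end is at crop (293,150), the left wall's at about (390,132), and I'll use those to check the tray's y.

Run:
```python
from h import *
f=grab("scene")
print(ray(f,[(280+293/2.5,150+150/2.5),(280+385/2.5,150+132/2.5),(280+125/2.5,150+170/2.5),(280+490/2.5,150+252/2.5),(280+175/2.5,150+318/2.5),(280+365/2.5,150+280/2.5)],56).round(0))
```

```text
[[508. 265.  56.]
 [506. 367.  56.]
 [496.  92.  56.]
 [668. 390.  56.]
 [671.  81.  56.]
 [671. 262.  56.]]
```

```bash
python3 -m crank '[[0,0.008,0,0,0,0,1],[0,0.008,0.03,0,0,0,1],[0,0.008,0.07,0,0,0,1],[0,0.008,0.095,0,0,0,1],[0,0.008,0.105,0,0,0,1]]'; python3 -m crank '[[0,0,0,0,0,0,1],[0,0,0,0,0,0,1]]'; python3 -c "
from h import *
shift([586,303,39.5],3.13)"
```

```text
clock: 27.6
eef_pos: [584.7, 303.7, 44.3]
tcp_rot: [-3.14, -0.003, 3.125]
contact_force: [-0.4, -0.6, 0.4]
opening: 0.172
grasp_force: 39.3
clock: 27.8
eef_pos: [587.0, 304.7, 48.2]
tcp_rot: [3.141, 0.001, 3.125]
contact_force: [0.3, -0.8, -0.4]
opening: 0.171
grasp_force: 39.3
pos [587.  304.7  48.2] rot [3.141e+00 1.000e-03 3.125e+00] shift [ 0.001  -0.0017  0.0087] turn [ 0.001  0.001 -0.005] rows>= 1.0 t 27.8
```

```bash
python3 -m crank '[[0,0,0.003,0,0,0,1],[0,0,0.007,0,0,0,1],[0,0,0.008,0,0,0,1],[0,0,0.008,0,0,0,1],[0,0,0.008,0,0,0,1]]'; python3 -m crank '[[0,0,0,0,0,0,0.68],[0,0,0,0,0,0,0.68],[0,0,0,0,0,0,0.68],[0,0,0,0,0,0,0.68]]'; python3 -m crank '[[0,0,-0.02,0,0,0,0.68],[0,0,-0.06,0,0,0,0.68],[0,0,-0.1,0,0,0,0.5],[0,0,-0.14,0,0,0,0.5],[0,0,-0.14,0,0,0,0.5]]'
```

```text
clock: 28.3
eef_pos: [586.3, 304.2, 39.2]
tcp_rot: [3.142, 0.0, 3.125]
contact_force: [0.4, 0.2, -0.1]
opening: 0.172
grasp_force: 39.3
clock: 28.7
eef_pos: [586.2, 304.2, 39.1]
tcp_rot: [3.142, 0.0, 3.125]
contact_force: [0.1, -0.3, 0.6]
opening: 0.322
grasp_force: 0.0
clock: 29.2
eef_pos: [589.2, 305.7, 185.4]
tcp_rot: [3.137, 0.009, 3.125]
contact_force: [-0.1, 0.2, -0.2]
opening: 0.496
grasp_force: 0.0
```

Now I'll re-locate brush B and plan the return.

Run:
```python
from h import *
f=grab("top","top3")
im=f["image"].astype(int);hsv=cv2.cvtColor(f["image"],cv2.COLOR_RGB2HSV).astype(int)
k=np.zeros(im.shape[:2],bool);k[190:250,300:460]=1
for nm,m,z in[("black",(im.max(2)<55)&k,10),("tan",(hsv[...,0]<25)&(hsv[...,1]>60)&(hsv[...,2]>90)&k,10)]:
    for b in blobs(f,m,z): print(nm,b[0],b[1],b[2],ray(f,b[3],z)[:,:2].round(0).tolist())
shift([459,-352,180],1.419)
```

```text
black [399.  211.8] 202 [ 455.2 -375.6] [[455.0, -323.0], [472.0, -326.0], [456.0, -427.0], [439.0, -425.0]]
tan [370.4 207. ] 86 [ 468.1 -292.9] [[457.0, -277.0], [483.0, -281.0], [479.0, -309.0], [453.0, -304.0]]
pos [587.9 305.  182.4] rot [3.139 0.005 3.125] shift [ 1.179e-01 -6.591e-01 -1.000e-04] turn [0.007 0.002 1.706] rows>= 14.0 t 29.2
```

```bash
python3 -m crank '[[0.008,-0.044,0,0,0,0.12,0.5],[0.016,-0.088,0,0,0,0.24,0.5],[0.024,-0.132,0,0,0,0.36,0.5],[0.032,-0.176,0,0,0,0.48,0.5],[0.04,-0.22,0,0,0,0.6,0.5]]'>/dev/null; python3 -c "
from h import *
shift([459,-352,180],1.419)"
```

```text
pos [541.1  83.2 177.7] rot [-3.14e+00 -1.00e-03  2.52e+00] shift [-0.1866 -0.4017 -0.0019] turn [-0.002 -0.     1.101] rows>= 9.0 t 29.8
```

```bash
python3 -m crank '[[-0.019,-0.04,0,0,0,0.12,0.5],[-0.038,-0.08,0,0,0,0.24,0.5],[-0.057,-0.12,0,0,0,0.36,0.5],[-0.076,-0.16,0,0,0,0.48,0.5],[-0.095,-0.2,0,0,0,0.6,0.5]]'>/dev/null; python3 -c "
from h import *
shift([459,-352,180],1.419)"
```

```text
pos [ 503.  -134.7  177.9] rot [-3.14e+00 -1.00e-03  1.92e+00] shift [-0.1891 -0.1157 -0.0021] turn [-0.002 -0.001  0.501] rows>= 5.0 t 30.2
```

```bash
python3 -m crank '[[-0.038,-0.023,0,0,0,0.12,0.5],[-0.076,-0.046,0,0,0,0.24,0.5],[-0.114,-0.07,0,0,0,0.36,0.5],[-0.152,-0.094,0,0,0,0.46,0.5],[-0.184,-0.113,0.01,0,0,0.501,0.5]]'>/dev/null;python3 -m crank '[[0,0,0.04,0,0,0,0.5],[0,0,0.08,0,0,0,0.5],[0,0,0.08,0,0,0,0.5],[0,0,0.08,0,0,0,0.5],[0,0,0.08,0,0,0,0.5]]'; python3 -c "
from h import *
shift([459,-352,22.5],1.419)"
```

```text
clock: 31.25
eef_pos: [463.0, -345.3, 90.5]
tcp_rot: [3.14, 0.001, 1.424]
contact_force: [0.9, -0.6, 0.0]
opening: 0.494
grasp_force: 0.0
pos [ 463.  -345.3   90.5] rot [3.140e+00 1.000e-03 1.424e+00] shift [-0.0071 -0.0031  0.068 ] turn [0.002 0.001 0.005] rows>= 2.0 t 31.2
```

```bash
python3 -m crank '[[-0.007,-0.003,0.02,0,0,0,0.5],[-0.007,-0.003,0.045,0,0,0,0.5],[-0.007,-0.003,0.058,0,0,0,0.5],[-0.007,-0.003,0.064,0,0,0,0.5],[-0.007,-0.003,0.064,0,0,0,0.5]]'; python3 -m crank '[[0,0,0,0,0,0,0.5],[0,0,0,0,0,0,0.5]]';python3 -c "
from h import *
shift([459,-352,22.5],1.419)"
```

```text
clock: 31.75
eef_pos: [458.4, -351.4, 25.3]
tcp_rot: [3.142, 0.0, 1.424]
contact_force: [0.3, 0.6, 1.1]
opening: 0.497
grasp_force: 0.0
clock: 31.95
eef_pos: [458.8, -351.9, 26.1]
tcp_rot: [3.14, 0.001, 1.424]
contact_force: [-0.9, 1.5, 0.0]
opening: 0.501
grasp_force: 0.0
pos [ 458.8 -351.9   26.1] rot [3.140e+00 1.000e-03 1.424e+00] shift [-0.0001  0.0002  0.0036] turn [0.001 0.001 0.005] rows>= 1.0 t 31.9
```

```bash
python3 -m crank '[[0,0,0.003,0,0,0,0.5],[0,0,0.003,0,0,0,1],[0,0,0.003,0,0,0,1],[0,0,0.003,0,0,0,1],[0,0,0.003,0,0,0,1]]' 40;  python3 -m crank '[[0,0,-0.02,0,0,0,1],[0,0,-0.06,0,0,0,1],[0,0,-0.1,0,0,0,1],[0,0,-0.13,0,0,0,1],[0,0,-0.13,0,0,0,1]]'; python3 -c "
from h import *
shift([586,349,153],3.13)"
```

```text
clock: 32.45
eef_pos: [458.2, -351.6, 22.3]
tcp_rot: [3.141, 0.0, 1.424]
contact_force: [-0.6, 0.6, 3.1]
opening: 0.173
grasp_force: 39.4
clock: 32.95
eef_pos: [460.2, -353.1, 156.3]
tcp_rot: [3.135, 0.004, 1.424]
contact_force: [0.5, -0.3, -1.2]
opening: 0.171
grasp_force: 39.1
pos [ 460.2 -353.1  156.3] rot [3.135 0.004 1.424] shift [0.7129 0.0216 0.0009] turn [ 0.002  0.008 -1.706] rows>= 15.0 t 33.0
```

```bash
python3 -m crank '[[0.04,0.001,0,0,0,-0.09,1],[0.08,0.002,0,0,0,-0.18,1],[0.12,0.004,0,0,0,-0.28,1],[0.16,0.005,0,0,0,-0.38,1],[0.2,0.006,0,0,0,-0.48,1]]'; python3 -c "
from h import *
shift([586,349,153],3.13)"
```

```text
clock: 33.45
eef_pos: [492.9, -152.9, 151.1]
tcp_rot: [-3.141, -0.001, 1.908]
contact_force: [-0.0, 0.2, -0.5]
opening: 0.174
grasp_force: 39.1
pos [ 492.9 -152.9  151.1] rot [-3.141e+00 -1.000e-03  1.908e+00] shift [ 0.4429  0.2538 -0.0018] turn [-0.000e+00 -1.000e-03 -1.222e+00] rows>= 11.0 t 33.5
```

```bash
python3 -m crank '[[0.037,0.021,0,0,0,-0.11,1],[0.074,0.042,0,0,0,-0.22,1],[0.111,0.063,0,0,0,-0.33,1],[0.148,0.085,0,0,0,-0.44,1],[0.185,0.106,0,0,0,-0.55,1]]'; python3 -c "
from h import *
shift([586,349,153],3.13)"
```

```text
clock: 33.95
eef_pos: [532.7, 56.7, 151.1]
tcp_rot: [-3.141, -0.001, 2.458]
contact_force: [0.2, -0.6, 0.2]
opening: 0.176
grasp_force: 39.1
pos [532.7  56.7 151.1] rot [-3.141e+00 -1.000e-03  2.458e+00] shift [ 0.1432  0.2604 -0.002 ] turn [-0.001 -0.001 -0.672] rows>= 6.0 t 34.0
```

```bash
python3 -m crank '[[0.022,0.04,0,0,0,-0.13,1],[0.044,0.08,0,0,0,-0.26,1],[0.066,0.12,0,0,0,-0.39,1],[0.088,0.16,0,0,0,-0.53,1],[0.112,0.204,0,0,0,-0.672,1]]'; python3 -m crank '[[0,0.03,0,0,0,0,1],[0,0.05,0,0,0,0,1],[0,0.05,0,0,0,0,1],[0,0.05,0,0,0,0,1]]';python3 -c "
from h import *
shift([586,349,47],3.13)"
```

```text
clock: 34.45
eef_pos: [575.4, 285.0, 150.8]
tcp_rot: [-3.141, -0.001, 3.131]
contact_force: [1.0, 0.3, 0.2]
opening: 0.173
grasp_force: 39.1
clock: 34.85
eef_pos: [576.2, 332.8, 151.2]
tcp_rot: [-3.14, -0.001, 3.126]
contact_force: [-0.6, -0.0, 0.0]
opening: 0.17
grasp_force: 39.1
pos [576.2 332.8 151.2] rot [-3.140e+00 -1.000e-03  3.126e+00] shift [-0.0097  0.0165  0.1041] turn [-0.001 -0.001 -0.004] rows>= 3.0 t 34.9
```

```bash
python3 -m crank '[[-0.01,0.016,0,0,0,0,1],[-0.01,0.016,0.03,0,0,0,1],[-0.01,0.016,0.06,0,0,0,1],[-0.01,0.016,0.08,0,0,0,1],[-0.01,0.016,0.085,0,0,0,1]]'; python3 -m crank '[[0,0,0,0,0,0,1],[0,0,0,0,0,0,1],[0,0,0,0,0,0,1]]'; python3 -c "
from h import *
shift([586,349,39.5],3.13)"
```

```text
clock: 35.35
eef_pos: [585.6, 346.6, 64.3]
tcp_rot: [-3.139, -0.004, 3.124]
contact_force: [-0.0, 0.3, -1.0]
opening: 0.174
grasp_force: 39.2
clock: 35.65
eef_pos: [588.0, 349.5, 68.6]
tcp_rot: [3.14, 0.002, 3.125]
contact_force: [-0.6, -0.4, -0.8]
opening: 0.169
grasp_force: 39.2
pos [588.  349.5  68.6] rot [3.140e+00 2.000e-03 3.125e+00] shift [ 0.002  -0.0006  0.0291] turn [ 0.001  0.002 -0.005] rows>= 1.0 t 35.6
```

```bash
python3 -m crank '[[0,0,0.01,0,0,0,1],[0,0,0.02,0,0,0,1],[0,0,0.026,0,0,0,1],[0,0,0.028,0,0,0,1],[0,0,0.028,0,0,0,1]]'; python3 -m crank '[[0,0,0,0,0,0,1],[0,0,0,0,0,0,1],[0,0,0,0,0,0,1]]'
```

```text
clock: 36.15
eef_pos: [586.9, 349.3, 38.5]
tcp_rot: [-3.141, -0.001, 3.126]
contact_force: [0.4, 0.8, -0.9]
opening: 0.17
grasp_force: 39.2
clock: 36.45
eef_pos: [587.0, 349.5, 39.0]
tcp_rot: [3.142, -0.0, 3.126]
contact_force: [0.6, -0.3, -0.0]
opening: 0.172
grasp_force: 39.2
```

```bash
python3 -m crank '[[0,0,0,0,0,0,0.68],[0,0,0,0,0,0,0.68],[0,0,0,0,0,0,0.68],[0,0,0,0,0,0,0.68]]'; python3 -m crank '[[0,0,-0.02,0,0,0,0.68],[0,0,-0.06,0,0,0,0.68],[0,0,-0.1,0,0,0,0.7],[0,0,-0.14,0,0,0,0.8],[0,0,-0.14,0,0,0,1]]';  python3 -m crank '[[0.035,-0.022,0,0,0,0,1],[0.07,-0.044,0,0,0,0,1],[0.105,-0.066,0,0,0,0,1],[0.14,-0.088,0,0,0,0,1],[0.175,-0.11,0,0,0,0,1]]'
python3 - <<'E'
from h import *
f=grab("scene","sc4");grab("top","top4")
shift([408,237,75],3.13)
a=cv2.resize(cv2.imread("pics/sc4.png")[150:330,320:560],None,fx=1.65,fy=1.65,interpolation=2)
b=cv2.resize(cv2.imread("pics/top4.png")[100:280,110:350],None,fx=1.65,fy=1.65,interpolation=2)
cv2.imwrite("pics/c7.png",np.hstack([a,b]))
E
```

```text
clock: 36.85
eef_pos: [587.1, 349.4, 39.1]
tcp_rot: [3.142, 0.0, 3.126]
contact_force: [0.3, -0.2, 0.3]
opening: 0.321
grasp_force: 0.0
clock: 37.35
eef_pos: [590.0, 351.2, 185.7]
tcp_rot: [3.136, 0.008, 3.126]
contact_force: [0.7, -0.0, 0.1]
opening: 0.044
grasp_force: 0.0
clock: 37.85
eef_pos: [408.6, 241.2, 178.5]
tcp_rot: [-3.141, -0.0, 3.126]
contact_force: [1.0, 0.2, -0.4]
opening: -0.0
grasp_force: 0.0
pos [405.1 239.1 177.8] rot [-3.139 -0.005  3.126] shift [-0.0034 -0.0017  0.1028] turn [-0.003 -0.005 -0.004] rows>= 3.0 t 38.0
```

View pics/c7.png

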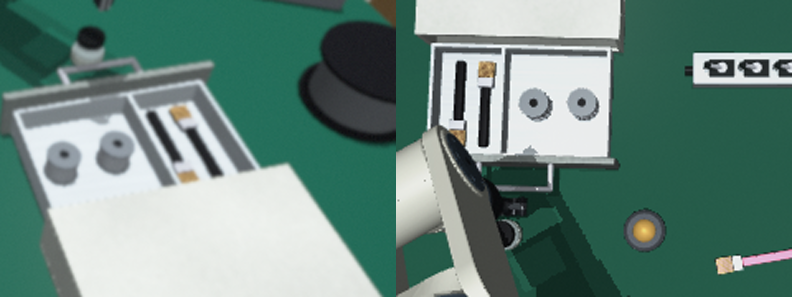

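Both brushes lie flat and parallel in the narrow compartment, and both reels stand in the wide one. Now I'll push the handle.

```bash
python3 -m crank '[[0,-0.002,0.03,0,0,0,1],[0,-0.002,0.07,0,0,0,1],[0,-0.002,0.1,0,0,0,1],[0,-0.002,0.11,0,0,0,1],[0,-0.002,0.11,0,0,0,1]]'; python3 -m crank '[[0,0,0,0,0,0,1],[-0.01,0,0,0,0,0,1],[-0.025,0,0,0,0,0,1],[-0.04,0,0,0,0,0,1],[-0.055,0,0,0,0,0,1]]'
```

```text
clock: 38.45
eef_pos: [409.8, 239.9, 67.9]
tcp_rot: [-3.14, -0.002, 3.126]
contact_force: [-0.1, 0.6, 0.2]
opening: 0.004
grasp_force: 0.0
clock: 38.95
eef_pos: [467.1, 239.5, 69.8]
tcp_rot: [3.141, 0.001, 3.126]
contact_force: [-3.0, 1.3, 2.2]
opening: -0.001
grasp_force: 1.4
```

```bash
python3 -m crank '[[-0.018,0,0,0,0,0,1],[-0.036,0,0,0,0,0,1],[-0.054,0,0,0,0,0,1],[-0.072,0,0,0,0,0,1],[-0.09,0,0,0,0,0,1]]'; python3 -m crank '[[-0.015,0,0,0,0,0,1],[-0.03,0,0,0,0,0,1],[-0.04,0,0,0,0,0,1],[-0.05,0,0,0,0,0,1],[-0.055,0,0,0,0,0,1]]'
```

```text
clock: 39.45
eef_pos: [557.1, 237.9, 69.4]
tcp_rot: [3.141, 0.001, 3.125]
contact_force: [-2.4, 1.3, 0.9]
opening: -0.001
grasp_force: 1.5
clock: 39.95
eef_pos: [611.5, 236.9, 69.1]
tcp_rot: [3.141, 0.001, 3.125]
contact_force: [-1.7, -0.3, 1.4]
opening: 0.002
grasp_force: 0.9
```

```bash
python3 -m crank '[[-0.004,0,0,0,0,0,1],[-0.008,0,0,0,0,0,1],[-0.011,0,0,0,0,0,1],[-0.014,0,0,0,0,0,1]]'; python3 -m crank '[[-0.003,0,0,0,0,0,1],[-0.006,0,0,0,0,0,1],[-0.006,0,0,0,0,0,1]]'
```

```text
clock: 40.35
eef_pos: [621.1, 236.7, 68.7]
tcp_rot: [-3.14, -0.007, 3.125]
contact_force: [-22.3, 2.4, 16.3]
opening: 0.001
grasp_force: 11.4
clock: 40.65
eef_pos: [621.3, 236.5, 68.3]
tcp_rot: [-3.139, -0.018, 3.125]
contact_force: [-34.6, 2.7, 24.7]
opening: -0.001
grasp_force: 18.1
```

```bash
python3 -m crank '[[0.01,0,0,0,0,0,1],[0.03,0,0,0,0,0,1],[0.05,0,0,0,0,0,1],[0.05,0,-0.04,0,0,0,1],[0.05,0,-0.08,0,0,0,1]]'; python3 -m crank '[[0.04,0.0,-0.03,0,0,0,1],[0.08,0,-0.06,0,0,0,1],[0.12,0,-0.08,0,0,0,1],[0.12,0,-0.08,0,0,0,1],[0.12,0,-0.08,0,0,0,1]]'
python3 - <<'E'
from h import *
grab("scene","sc5");grab("top","top5")
print(r.sense()["contact_force"].round(1))
a=cv2.resize(cv2.imread("pics/sc5.png"),None,fx=.7,fy=.7);b=cv2.resize(cv2.imread("pics/top5.png"),None,fx=.7,fy=.7)
cv2.imwrite("pics/c8.png",np.hstack([a,b]))
E
```

```text
clock: 41.15
eef_pos: [579.2, 237.3, 148.9]
tcp_rot: [-3.14, -0.002, 3.126]
contact_force: [0.5, 0.5, 0.7]
opening: -0.002
grasp_force: 0.0
clock: 41.65
eef_pos: [460.7, 239.8, 230.1]
tcp_rot: [3.14, 0.003, 3.127]
contact_force: [0.2, -0.3, -0.2]
opening: 0.001
grasp_force: 0.0
[ 0.2 -0.4  0.4]
```

View pics/c8.png

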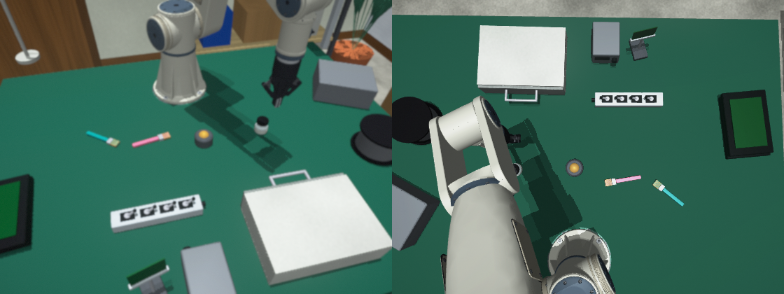

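The drawer is shut, the toggles are off, and the jar and tin are in place. The bench is clear of reels and brushes apart from the decoys, and the arm touches nothing.

```bash
python3 -c "
from rig import sign_off
print(sign_off())"
```

```text
the job is handed in; nothing more can be done
None
```

The job is handed in at about 42 s: all four toggles are off, both reels and both brushes (all that were there) are stowed in their compartments, the drawer is shut, and the jar and tin were left alone; the sign-off gave no verdict.

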